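Index the cap turret to its fourth click and press the cap home

TASK

Turn the eight-place turret anticlockwise (seen from above) by pushing its tall drive post, without clamping it (nothing on the fixture may feel more than 25 N), out of its smooth parking sector and on to its fourth click (the first click is where the post has gone a quarter turn past the steel pointer, the others follow every eighth of a turn); do not run on into the fifth. Then press down the one brass cap that has come to the pointer until you feel it bottom on the anvil, hold it there with about 12 N for a good second, and let go. Leave the other caps standing proud and everything else on the bench where it is.

Things in the scene. Friction and masses are not known exactly. Their poses are not given: they have to be found in the camera images.
- indexer: rotary indexing fixture bolted to the bench: round steel foot 216 mm across, 12 mm high; grey column 160 mm across, 45 mm high; the turret above it. Origin: on the bench, on the turret's axis; z up. Its -x side carries the pointer, a narrow steel pillar 12 mm wide, 99 mm from the axis, 76 mm high. Its +x side carries the grey detent housing, 40 x 36 x 66 mm, 107 mm from the axis
- turret (a joint): turret angle, rad, growing anticlockwise seen from above; 0 = drive post at the pointer. Below 1.18 it turns smoothly and rests where left (it starts parked here, 0 to 1.0). Then a sprung roller clicks into notches: first click 1.571 (post 90 degrees past the pointer), then every 0.785: fourth click 3.927. Leaving a notch takes about 6 N at the post; past 0.6 of the way it snaps on. Stops -0.15, 5.65
- turret_top (a point): centre of the turret's upper face, on its axis, 75 mm above the bench. The turret is an aluminium disc 172 mm across with eight evenly spaced places on a circle of 65 mm radius: the drive post and seven upright brass caps; a dark hub 40 mm across, 8 mm high is in the middle
- post (a point): point on the axis of the drive post, 35 mm above the turret's face (110 mm above the bench). The post is the only tall thing on the turret: a plain upright steel rod 14 mm across and 60 mm tall (top 135 mm above the bench), 65 mm from the turret's axis. Push it from one side to turn the turret; the fingers may load it with at most 25 N, and a grip counts both pads
- cap_5: the cap to press: fifth place clockwise from the drive post, so it is at the pointer when the turret sits in its fourth click (angle 3.927). Upright brass cylinder 26 mm across, 20 mm proud of the turret's face; origin at the centre of its flat top (95 mm above the bench before pressing), 65 mm from the turret's axis. Slides straight down with a drag of about 5 N and stays where it is left
- press_spot (a point): fixed point of the fixture: where the centre of a cap's top is when the cap stands at the pointer, 65 mm from the axis, 95 mm above the bench. Only here a hidden rubber-backed anvil lies below: cap_5 meets it 5 to 13 mm down (differs each time, not measured), then the push rises about 5 N per mm. Hold it on the anvil with 8 to 18 N for half a second or more; over 25 N fails
- spare_cap: loose spare brass cap, 26 mm across, 34 mm tall, standing upright on the bench beside the fixture; origin at the centre of its underside; to be left alone
- screwdriver: loose screwdriver, 170 mm long, lying on the bench beside the fixture; origin on the bench, under it; to be left alone
- glue_gun: loose black glue gun lying on its side, about 190 x 120 x 40 mm, on the left of the bench; origin under the middle of its barrel; to be left alone
- meter: loose orange handheld meter lying on the bench to the right, 120 x 65 x 40 mm; origin at the centre of its underside; to be left alone
- cup: loose empty clear cup, 64 mm across, 75 mm tall, standing beyond the fixture; origin at the centre of its underside; to be left alone
- cap_1: another cap, like cap_5, at place 1 clockwise from the drive post (45 degrees round); origin at the centre of its flat top; must stay proud, not pressed
- cap_2: another cap, like cap_5, at place 2 clockwise from the drive post (90 degrees round); origin at the centre of its flat top; must stay proud, not pressed
- cap_3: another cap, like cap_5, at place 3 clockwise from the drive post (135 degrees round); origin at the centre of its flat top; must stay proud, not pressed
- cap_4: another cap, like cap_5, at place 4 clockwise from the drive post (180 degrees round); origin at the centre of its flat top; must stay proud, not pressed
- cap_6: another cap, like cap_5, at place 6 clockwise from the drive post (270 degrees round); origin at the centre of its flat top; must stay proud, not pressed
- cap_7: another cap, like cap_5, at place 7 clockwise from the drive post (315 degrees round); origin at the centre of its flat top; must stay proud, not pressed

How it is judged (in metres and radians):
On the way, in this order (a step that is already met when the one before it is completed fails the run):
1. the turret sits in its fourth click, cap_5 not pressed yet (value of joint turret between 3.85699 and 3.99699 rad and z of cap_5 in the frame of indexer above 0.092 m), for 0.3 s.
2. cap_5, at the pointer, is held down on the anvil with 8 to 18 N for half a second (value of joint turret between 3.85699 and 3.99699 rad and contact force between the fingers and cap_5 between 8 and 18 N and z of cap_5 in the frame of indexer below 0.0905 m), for 0.5 s.
At the end, for the whole second after the job is handed in: the turret rests in its fourth click (within 0.07 rad), cap_5 stays pressed (its top at least 3.5 mm below where it began), the six other caps stand proud (within 4 mm), and the five loose bystanders lie within 30 mm of where they began (value of joint turret between 3.85699 and 3.99699 rad and velocity of joint turret between -0.05 and 0.05 rad/s and z of cap_5 in the frame of indexer between 0.0775 and 0.0915 m and not (z of cap_1 in the frame of indexer below 0.091 m) and not (z of cap_2 in the frame of indexer below 0.091 m) and not (z of cap_3 in the frame of indexer below 0.091 m) and not (z of cap_4 in the frame of indexer below 0.091 m) and not (z of cap_6 in the frame of indexer below 0.091 m) and not (z of cap_7 in the frame of indexer below 0.091 m) and distance of each of spare_cap, screwdriver, glue_gun, meter, cup from where it was at the start of the episode below 0.03 m); the robot touches nothing.
It fails at once if more than 25 N between the fingers and the fixture (turret, post and caps included; a grip counts both pads) (contact force between the fingers and indexer above 25 N).
It fails at once if the turret runs on past the fourth click towards the fifth (value of joint turret above 4.31699 rad).
It fails at once if another cap is pressed down by more than 4 mm (z of any of cap_1, cap_2, cap_3, cap_4, cap_6, cap_7 in the frame of indexer below 0.091 m).
It fails at once if a loose bystander is moved by more than 30 mm (distance of any of spare_cap, screwdriver, glue_gun, meter, cup from where it was at the start of the episode above 0.03 m).
It also fails if it takes over 72 s, if anything falls off the work surface, if the arm or the gripper's body presses on something with over 40 N, if the wrist force passes 120 N, or if a joint passes its speed limit or range.

ROBOT

A 6-joint arm with a two-finger parallel gripper is mounted at the origin on the work surface. World frame = base frame: x ahead of the robot, y to its left, z up, the work surface at z = 0. Lengths are in mm, angles in rad, forces in N, time in s.
With the tool pointing down it reaches from about 275 to 1000 mm from the base axis. Payload 8.4 kg.
Tool frame: the origin (TCP) lies between the finger pads; the fingertips stand r.finger_overhang ahead of it and the grasp point (between the pads) is the TCP (r.finger_overhang is the distance from the TCP to the fingertips, in mm); z points along the fingers, y is the line along which they close (so a half turn about z gives the same grasp; the last joint's range is limited). The gripper opens to 85 mm and grips with 20 to 120 N. Pads are 22 mm wide; open, the fingers measure 114 mm over their backs; the gripper's body (76 mm by 85 mm) begins 54 mm behind the grasp point. The pads swing forward as they close: fully open they stand 13 mm farther back than shut.
Start: joints at [1.184, 0.353, 1.633, -0, 1.155, -0.002], TCP at [234.607, 579.299, 250.281] pointing down, gripper open.
Joint ranges: [-2.63, 2.63], [-0.92, 2.1], [0.06, 2.66], [-1.3, 4.44], [0, 2.69], [-3.02, 3.02]. Speed limits (rad/s): [2.22, 2.22, 2.79, 3.14, 3.14, 3.14].

INTERFACE

Orientations are given as [roll, pitch, yaw] about the fixed x, y, z axes, in that order (R = Rz(yaw) Ry(pitch) Rx(roll)).
In Python, from rig import r, cams, sign_off gives the robot as it stands.
- The arm moves only by the shell command python3 -m crank 'ROWS' [FORCE]. ROWS is JSON, a list of rows, each a list of 7 numbers: the shift along the tool's x, y, z in m, then the turn, a rotation vector about the tool's x, y, z in rad, then the closure, from 0 (fully open) to 1 (shut). In form: [[dx, dy, dz, ax, ay, az, gripper], ...]. A call has 1 to 5 rows; each row is the pose to reach, as a shift and turn from the pose commanded when the call began, along the tool's axes at that moment; what a row does not reach only later rows make up. A row lasts 1/10 s, in which the tool goes at most 50 mm and 8.59 degrees, less where a joint would pass 70% of its speed; a pose out of reach is approached as far as the arm can. A call with a gripper value outside its range is refused whole. The fingers move at their own pace and stop on an object; FORCE is the grip in N (left out, the last holds). Time passes only in rows, so rows that repeat a pose let the fingers close. It gives the time, the measured TCP pose, the force, the opening and the grip force at its end, in the units of the state.
- r.sense(): the state, without advancing time (a new reading comes with each control period).
- cams.grab_frame(name): name is "side" or "top"; returns a dict with "image" (480x640x3 uint8, red, green, blue), "fx", "fy", "cx", "cy" (pixels), "position" and "orientation" of the camera in the world. Camera axes: x right, y down, z forward; pixel columns grow to the right and rows downward; lengths in mm; the calibration is good to about 2 mm. A picture is of the moment at which its call begins. There is no depth.
- sign_off(): hands the job in; it is judged then, once.
The state is a dict: "clock": time; "qpos": joint angles; "qvel": joint speeds; "joint_efforts": joint torques, N m; "eef_pos": TCP position; "tcp_rot": TCP orientation; "contact_force": force on the tool from outside, world axes, zero at the start; "wrist_torque": the same for the moment, N m; "opening": opening from 0.0 (shut) to 1.0 (fully open); "grasp_force": force on a finger pad.
Only numpy, scipy, OpenCV 4.12 (cv2) and the standard library are available. Lean on these libraries where they do the work, as an engineer would, in place of code of your own. Each camera call takes 0.05 s, during which the arm holds its last target. There are 200 camera calls.

## Working session

There is one attempt and no reset: what is moved stays moved. The work goes in short steps, Python scripts to look and compute and a shell command to move; the robot and the scene stay as the last step left them, time stands still between calls to the robot, and variables do not carry over. Pictures are saved under pics/ and viewed, at most 10 in all, crops included, and the job is handed in when it is done.

```bash
ls; mkdir -p pics; python3 - <<'E'
from rig import r,cams
import cv2
print(r.sense(), r.finger_overhang)
for n in ("top","side"):
    f=cams.grab_frame(n); cv2.imwrite(f"pics/{n}0.png",f["image"][:,:,::-1])
    print({k:v for k,v in f.items() if k!="image"})
E
```

```text
pics
{'clock': 0.0, 'qpos': array([ 1.18358372e+00,  3.53620066e-01,  1.63412129e+00,  3.43927642e-05,
        1.15522962e+00, -2.40030601e-03]), 'qvel': array([-0.0019491 ,  0.0004122 , -0.00066601,  0.0001403 ,  0.00048915,
       -0.00064484]), 'joint_efforts': array([ 3.82286380e-03, -6.05240822e+01, -3.42065871e+01,  2.29464531e-04,
        9.66525986e-03,  8.46076574e-06]), 'eef_pos': array([234.43628585, 578.87949865, 249.58470967]), 'tcp_rot': array([-3.14021441e+00, -3.47546477e-05,  2.75676642e+00]), 'contact_force': array([-0.45447365, -0.6308984 , -1.04766728]), 'wrist_torque': array([ 0.02948899, -0.01072934, -0.00785128]), 'grasp_force': 0.0, 'opening': 0.9989988188618428} 19.0
{'fx': 582.68807028857, 'fy': 582.68807028857, 'cx': 317.357284957838, 'cy': 242.9949688672615, 'position': array([ 316.78024992,    2.60975054, 1597.39824521]), 'orientation': array([-2.95324295,  0.01018009, -1.59695163])}
{'fx': 481.6934877463935, 'fy': 481.6934877463935, 'cx': 316.17589864176233, 'cy': 234.68864406636487, 'position': array([ 405.7166259 , -857.06656839,  914.40952735]), 'orientation': array([-2.31630089e+00,  9.38280177e-04, -2.19074242e-01])}
```

View pics/top0.png

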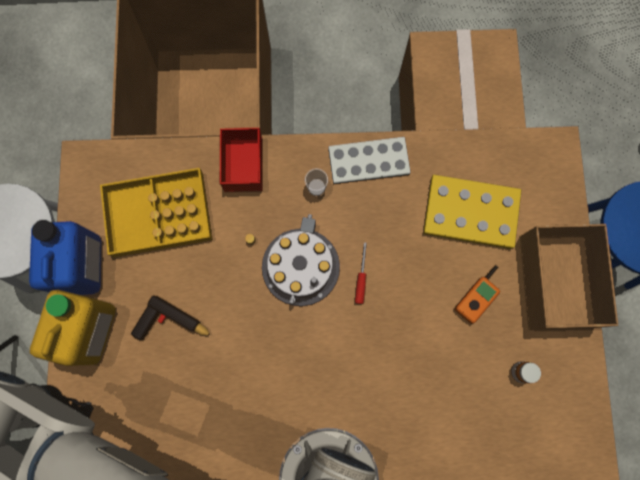

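View pics/side0.png

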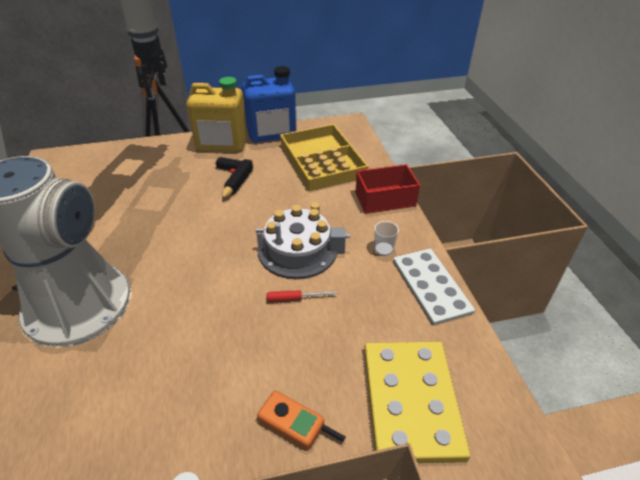

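The top view shows the hub at about (299,263), the pointer at (292,300), the housing at (308,224) and the post at (314,282). The screwdriver is to the right at (362,275) and the spare cap at (250,239). The side view agrees: hub at (297,228), post at about (278,235). I'll zoom in next.

```bash
cat > h.py <<'E'
import numpy as np, cv2
from rig import r,cams
from scipy.spatial.transform import Rotation as R
def onplane(f,u,v,z):
    d=R.from_euler('xyz',f["orientation"]).apply([(u-f["cx"])/f["fx"],(v-f["cy"])/f["fy"],1])
    p=np.array(f["position"]); return p+d*(z-p[2])/d[2]
def proj(f,P):
    c=R.from_euler('xyz',f["orientation"]).inv().apply(np.atleast_2d(P)-f["position"])
    return c[:,:2]/c[:,2:]*f["fx"]+[f["cx"],f["cy"]]
def model(c,psi,th):
    # psi: world direction axis->pointer; post angle = psi+th
    pt=lambda rad,a,z:[c[0]+rad*np.cos(a),c[1]+rad*np.sin(a),z]
    P=[pt(0,0,83),pt(99,psi,76),pt(65,psi+th,135),pt(65,psi+th,75)]
    P+=[pt(65,psi+th-k*np.pi/4,95) for k in range(1,8)]
    return np.array(P)
def crop(f,u,v,w,h,s,name,P=None):
    im=cv2.resize(f["image"][v:v+h,u:u+w,::-1],None,fx=s,fy=s,interpolation=cv2.INTER_CUBIC)
    if P is not None:
        for i,q in enumerate(proj(f,P)): 
            x,y=((q-[u,v]+.5)*s).astype(int); cv2.drawMarker(im,(x,y),(0,0,255) if i else (255,0,0),0,12,1)
    cv2.imwrite(name,im)
E
python3 - <<'E'
from h import *
t=cams.grab_frame("top"); s=cams.grab_frame("side")
c=onplane(t,299,263,83); p=onplane(t,292,299,76); po=onplane(t,314,282,135)
print(c,p,po,onplane(s,297,228,83))
# brass cap centroids (both views) -> least-squares fit of centre & phase
from scipy.optimize import least_squares
obs={}
for n,f,box in(("top",t,(258,228,80,75)),("side",s,(255,200,85,60))):
    u,v,w,h=box; im=f["image"][v:v+h,u:u+w]; hsv=cv2.cvtColor(im,cv2.COLOR_RGB2HSV)
    m=((hsv[...,1]>110)&(hsv[...,0]>8)&(hsv[...,0]<35)&(hsv[...,2]>90)).astype('uint8')
    k,l,st,ce=cv2.connectedComponentsWithStats(m)
    obs[n]=[(round(ce[i][0]+u,1),round(ce[i][1]+v,1),int(st[i][4])) for i in range(1,k) if 20<st[i][4]<250]
    print(n,obs[n])
psi=np.arctan2(*(p-c)[1::-1]); th=(np.arctan2(*(po-c)[1::-1])-psi)
print(psi,th%(2*np.pi))
Q=np.array([o[:2] for o in obs["top"]])
def res(x):
    P=model(x[:2],x[2],0)[4:]; P[:,2]=93
    q=proj(t,P); return np.linalg.norm(q[:,None]-Q[None],axis=2).min(1)
sol=least_squares(res,[c[0],c[1],psi+th]); print(sol.x,sol.fun)
P=model(sol.x[:2],psi,sol.x[2]-psi)
a=crop(t,253,213,95,95,6,"pics/c1.png",P); crop(s,245,190,110,85,6,"pics/c2.png",P)
i=cv2.imread("pics/c1.png");print(i.shape)
E
```

```text
[553.58047601  60.12797467  83.        ] [460.11550896  80.59984661  76.        ] [495.9249926   21.28988514 135.        ] [557.85702928  57.79975663  83.        ]
top [(np.float64(303.0), np.float64(238.0), 69), (np.float64(284.6), np.float64(242.4), 73), (np.float64(318.9), np.float64(247.5), 75), (np.float64(274.7), np.float64(258.3), 74), (np.float64(323.6), np.float64(265.7), 79), (np.float64(279.1), np.float64(276.6), 78), (np.float64(331.4), np.float64(295.9), 177), (np.float64(295.3), np.float64(286.4), 80)]
side [(np.float64(314.6), np.float64(208.7), 152), (np.float64(296.2), np.float64(208.2), 82), (np.float64(278.4), np.float64(213.4), 80), (np.float64(321.8), np.float64(225.1), 60), (np.float64(271.1), np.float64(226.6), 51), (np.float64(315.0), np.float64(237.4), 63), (np.float64(297.0), np.float64(243.3), 66)]
2.9259653037392743 0.8084307829972914
[554.62063772  59.46767875  -2.5328082 ] [0.16610072 0.22761665 0.1541133  0.05498137 0.13464398 0.20930124
 0.09699554]
(570, 570, 3)
```

```bash
python3 -c "
import cv2,numpy as np
a=cv2.imread('pics/c1.png');a=cv2.resize(a,(400,400));b=cv2.resize(cv2.imread('pics/c2.png'),(400,309));o=np.zeros((400,800,3),'uint8');o[:,:400]=a;o[:309,400:]=b;cv2.imwrite('pics/c12.png',o)"
```

```text
(no output)
```

View pics/c12.png

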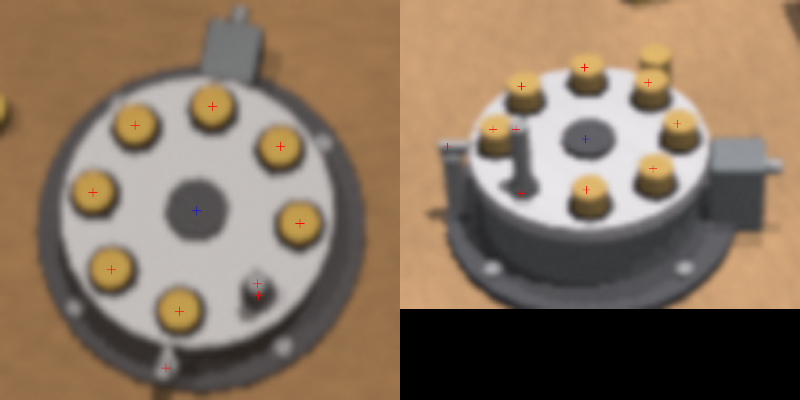

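The fitted model sits on all the caps and the post. That puts the axis at about (555,59), the post at world angle −2.53 rad, the pointer at 2.93 and the turret at about 0.82. Next I'll work out the approach shifts, with the shut fingers behind the post and the tips above the caps.

```bash
cat >> h.py <<'E'
C=np.array([555.,59.3])
def plan(p0,yaw0,p1,dyaw,n):
    "n calls; prints end-of-call shift in tool axes (m) and az; tool pointing down"
    p0=np.array(p0,float);p1=np.array(p1,float)
    for i in range(n):
        yw=yaw0+dyaw*i/n; d=(p1-p0)/n/1000
        x=np.array([np.cos(yw),np.sin(yw)]);y=np.array([np.sin(yw),-np.cos(yw)])
        print("call",i,"dx %.4f dy %.4f dz %.4f az %.3f"%(d[:2]@x,d[:2]@y,-d[2],-dyaw/n))
def behind(phi,back,z,rad=65):
    rv=np.array([np.cos(phi),np.sin(phi)]);t=np.array([-rv[1],rv[0]])
    return np.r_[C+rad*rv-back*t,z]
E
python3 - <<'E'
from h import *
phi=-2.533; print(behind(phi,30,122))
plan([234.6,579.3,250.3],2.757,behind(phi,30,200),-(2.757-(phi+np.pi/2)),6)
for a in np.arange(1,6)*.04: print("%.4f %.4f %.2f"%(.065*np.sin(a)+.018*(1-np.cos(a)),.018*np.sin(a)-.065*(1-np.cos(a)),-a))
E
```

```text
[484.51912619  46.75223417 122.        ]
call 0 dx -0.0719 dy -0.0666 dz 0.0084 az 0.620
call 1 dx -0.0972 dy -0.0125 dz 0.0084 az 0.620
call 2 dx -0.0864 dy 0.0463 dz 0.0084 az 0.620
call 3 dx -0.0434 dy 0.0879 dz 0.0084 az 0.620
call 4 dx 0.0157 dy 0.0968 dz 0.0084 az 0.620
call 5 dx 0.0690 dy 0.0696 dz 0.0084 az 0.620
0.0026 0.0007 -0.04
0.0053 0.0012 -0.08
0.0079 0.0017 -0.12
0.0106 0.0020 -0.16
0.0133 0.0023 -0.20
```

```bash
python3 -m crank '[[-0.0144,-0.0133,0.0017,0,0,0.124,1],[-0.0288,-0.0266,0.0034,0,0,0.248,1],[-0.0431,-0.04,0.005,0,0,0.372,1],[-0.0575,-0.0533,0.0067,0,0,0.496,1],[-0.0719,-0.0666,0.0084,0,0,0.62,1]]' 20
python3 -m crank '[[-0.0194,-0.0025,0.0017,0,0,0.124,1],[-0.0389,-0.005,0.0034,0,0,0.248,1],[-0.0583,-0.0075,0.005,0,0,0.372,1],[-0.0778,-0.01,0.0067,0,0,0.496,1],[-0.0972,-0.0125,0.0084,0,0,0.62,1]]'
python3 -m crank '[[-0.0173,0.0093,0.0017,0,0,0.124,1],[-0.0346,0.0185,0.0034,0,0,0.248,1],[-0.0518,0.0278,0.005,0,0,0.372,1],[-0.0691,0.037,0.0067,0,0,0.496,1],[-0.0864,0.0463,0.0084,0,0,0.62,1]]'
```

```text
clock: 0.7
eef_pos: [276.4, 489.7, 241.7]
tcp_rot: [-3.141, 0.0, 2.132]
contact_force: [0.1, -0.2, -0.4]
opening: 0.143
grasp_force: 0.0
clock: 1.2
eef_pos: [318.0, 401.0, 233.3]
tcp_rot: [-3.142, 0.0, 1.512]
contact_force: [-0.0, 0.8, -0.1]
opening: -0.004
grasp_force: 0.0
clock: 1.7
eef_pos: [359.6, 312.3, 225.0]
tcp_rot: [-3.142, 0.0, 0.892]
contact_force: [-0.3, 0.3, -0.1]
opening: 0.002
grasp_force: 0.0
```

Tracking is accurate, so I'll continue.

```bash
python3 -m crank '[[-0.0087,0.0176,0.0017,0,0,0.124,1],[-0.0174,0.0352,0.0034,0,0,0.248,1],[-0.026,0.0527,0.005,0,0,0.372,1],[-0.0347,0.0703,0.0067,0,0,0.496,1],[-0.0434,0.0879,0.0084,0,0,0.62,1]]'
python3 -m crank '[[0.0031,0.0194,0.0017,0,0,0.124,1],[0.0063,0.0387,0.0034,0,0,0.248,1],[0.0094,0.0581,0.005,0,0,0.372,1],[0.0126,0.0774,0.0067,0,0,0.496,1],[0.0157,0.0968,0.0084,0,0,0.62,1]]'
python3 -m crank '[[0.0138,0.0139,0.0017,0,0,0.124,1],[0.0276,0.0278,0.0034,0,0,0.248,1],[0.0414,0.0418,0.005,0,0,0.372,1],[0.0552,0.0557,0.0067,0,0,0.496,1],[0.069,0.0696,0.0084,0,0,0.62,1]]'
python3 - <<'E'
from h import *
crop(cams.grab_frame("side"),230,130,130,130,4,"pics/d1.png",model(C,2.926,.824))
E
```

```text
clock: 2.2
eef_pos: [401.2, 223.5, 216.6]
tcp_rot: [3.142, 0.0, 0.272]
contact_force: [0.4, 0.0, -0.5]
opening: -0.004
grasp_force: 0.0
clock: 2.7
eef_pos: [442.7, 134.7, 208.2]
tcp_rot: [3.142, 0.0, -0.348]
contact_force: [1.0, 0.2, -0.9]
opening: -0.001
grasp_force: 0.0
clock: 3.2
eef_pos: [484.3, 45.9, 199.8]
tcp_rot: [-3.142, -0.0, -0.968]
contact_force: [-0.4, -0.3, -0.6]
opening: -0.003
grasp_force: 0.0
```

View pics/d1.png

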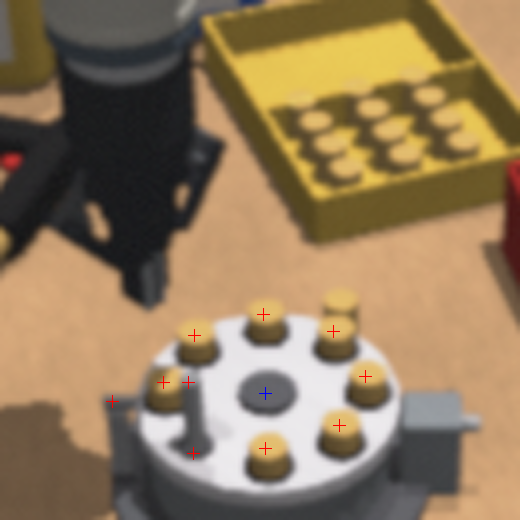

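The shut fingertips are at about crop (145,295), in line behind the post, and the model markers still sit on the caps. I'll descend behind the post, then start the arc gently.

```bash
python3 -m crank '[[0,0,0.02,0,0,0,1],[0,0,0.04,0,0,0,1],[0,0,0.06,0,0,0,1],[0,0,0.078,0,0,0,1],[0,0,0.078,0,0,0,1]]'
python3 -m crank '[[0.0025,0,0,0,0,0,1],[0.005,0,0,0,0,0,1],[0.0075,0,0,0,0,0,1],[0.01,0,0,0,0,0,1],[0.012,0,0,0,0,0,1]]'
python3 -m crank '[[0.0026,0.0007,0,0,0,-0.04,1],[0.0053,0.0012,0,0,0,-0.08,1],[0.0079,0.0017,0,0,0,-0.12,1],[0.0106,0.002,0,0,0,-0.16,1],[0.0133,0.0023,0,0,0,-0.2,1]]'
python3 - <<'E'
from h import *
crop(cams.grab_frame("top"),253,213,95,95,5,"pics/e1.png",model(C,2.926,.824+.2))
E
```

```text
clock: 3.75
eef_pos: [482.4, 46.8, 120.0]
tcp_rot: [3.138, 0.002, -0.962]
contact_force: [-0.3, 0.7, -0.3]
opening: 0.0
grasp_force: 0.0
clock: 4.25
eef_pos: [491.3, 36.6, 122.3]
tcp_rot: [-3.141, -0.0, -0.963]
contact_force: [-0.5, 0.5, 0.1]
opening: 0.0
grasp_force: 0.4
clock: 4.75
eef_pos: [496.7, 24.7, 122.1]
tcp_rot: [-3.141, 0.0, -0.762]
contact_force: [-1.2, 2.1, 1.4]
opening: 0.0
grasp_force: 1.9
```

View pics/e1.png

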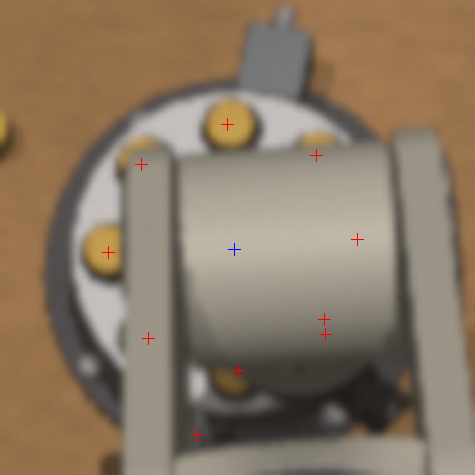

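The turret follows: the top cap at (232,120) lags its marker slightly, which matches about 0.98 rad. I'll add a cap-based angle tracker and continue.

```bash
cat >> h.py <<'E'
def angle(expect,psi=2.926):
    "turret angle near expect (mod 45 deg), from visible brass caps in both cameras"
    out=[]
    for n,box in(("top",(258,228,80,75)),("side",(255,200,85,60))):
        f=cams.grab_frame(n); u,v,w,h=box; hsv=cv2.cvtColor(f["image"][v:v+h,u:u+w],cv2.COLOR_RGB2HSV)
        m=cv2.inRange(hsv,(8,110,90),(35,255,255))
        k,l,st,ce=cv2.connectedComponentsWithStats(m)
        for i in range(1,k):
            if 45<st[i][4]<100:
                q=onplane(f,*(ce[i]+[u,v]),93)[:2]-C; rr=np.hypot(*q)
                if 58<rr<72:
                    a=np.arctan2(q[1],q[0])-psi-expect
                    out.append(round(float(expect+(a+np.pi/8)%(np.pi/4)-np.pi/8),3))
    return out
E
python3 -m crank '[[0.0026,0.0007,0,0,0,-0.04,1],[0.0053,0.0012,0,0,0,-0.08,1],[0.0079,0.0017,0,0,0,-0.12,1],[0.0106,0.002,0,0,0,-0.16,1],[0.0133,0.0023,0,0,0,-0.2,1]]' | grep -A2 -e pos -e force
python3 -m crank '[[0.0026,0.0007,0,0,0,-0.04,1],[0.0053,0.0012,0,0,0,-0.08,1],[0.0079,0.0017,0,0,0,-0.12,1],[0.0106,0.002,0,0,0,-0.16,1],[0.0133,0.0023,0,0,0,-0.2,1]]' | grep -A2 -e pos -e force
python3 - <<'E'
from h import *
print(angle(1.4))
E
```

```text
eef_pos: [504.4, 13.7, 122.0]
tcp_rot: [3.141, 0.001, -0.562]
contact_force: [-1.4, 0.8, 0.7]
opening: 0.004
grasp_force: 0.7
eef_pos: [514.9, 4.6, 122.0]
tcp_rot: [-3.142, -0.0, -0.362]
contact_force: [-0.1, 0.0, 0.2]
opening: -0.003
grasp_force: 0.0
[1.598, 1.553, 1.556, 1.536, 1.505, 1.547]
```

It has snapped into the first click: caps read a mean of about 1.55. The forces were only a few newtons, so I'll go on through clicks two and three.

```bash
python3 -m crank '[[0.0026,0.0007,0,0,0,-0.04,1],[0.0053,0.0012,0,0,0,-0.08,1],[0.0079,0.0017,0,0,0,-0.12,1],[0.0106,0.002,0,0,0,-0.16,1],[0.0133,0.0023,0,0,0,-0.2,1]]' | grep -A1 -e pos -e force
python3 -m crank '[[0.0026,0.0007,0,0,0,-0.04,1],[0.0053,0.0012,0,0,0,-0.08,1],[0.0079,0.0017,0,0,0,-0.12,1],[0.0106,0.002,0,0,0,-0.16,1],[0.0133,0.0023,0,0,0,-0.2,1]]' | grep -A1 -e pos -e force
python3 -m crank '[[0.0026,0.0007,0,0,0,-0.04,1],[0.0053,0.0012,0,0,0,-0.08,1],[0.0079,0.0017,0,0,0,-0.12,1],[0.0106,0.002,0,0,0,-0.16,1],[0.0133,0.0023,0,0,0,-0.2,1]]' | grep -A1 -e pos -e force
python3 - <<'E'
from h import *
print(angle(2.1))
E
```

```text
eef_pos: [526.2, -2.1, 121.9]
tcp_rot: [-3.142, 0.0, -0.163]
contact_force: [-4.8, 1.8, 1.8]
opening: 0.001
grasp_force: 2.7
eef_pos: [537.2, -6.9, 121.6]
tcp_rot: [3.141, 0.004, 0.037]
contact_force: [-6.0, -2.7, 3.5]
opening: -0.001
grasp_force: 3.0
eef_pos: [551.3, -8.8, 121.5]
tcp_rot: [3.141, 0.002, 0.237]
contact_force: [-1.3, -2.5, -0.5]
opening: -0.002
grasp_force: 1.3
[1.946, 1.946, 1.924, 1.908, 1.929, 1.972, 1.941, 1.993]
```

```bash
python3 -m crank '[[0.0026,0.0007,0,0,0,-0.04,1],[0.0053,0.0012,0,0,0,-0.08,1],[0.0079,0.0017,0,0,0,-0.12,1],[0.0106,0.002,0,0,0,-0.16,1],[0.0133,0.0023,0,0,0,-0.2,1]]' | grep -A1 -e pos -e force
python3 -m crank '[[0.0026,0.0007,0,0,0,-0.04,1],[0.0053,0.0012,0,0,0,-0.08,1],[0.0079,0.0017,0,0,0,-0.12,1],[0.0106,0.002,0,0,0,-0.16,1],[0.0133,0.0023,0,0,0,-0.2,1]]' | grep -A1 -e pos -e force
python3 - <<'E'
from h import *
print(angle(2.4))
E
python3 -m crank '[[0.0026,0.0007,0,0,0,-0.04,1],[0.0053,0.0012,0,0,0,-0.08,1],[0.0079,0.0017,0,0,0,-0.12,1],[0.0106,0.002,0,0,0,-0.16,1],[0.0133,0.0023,0,0,0,-0.2,1]]' | grep -A1 -e pos -e force
python3 -m crank '[[0.0026,0.0007,0,0,0,-0.04,1],[0.0053,0.0012,0,0,0,-0.08,1],[0.0079,0.0017,0,0,0,-0.12,1],[0.0106,0.002,0,0,0,-0.16,1],[0.0133,0.0023,0,0,0,-0.2,1]]' | grep -A1 -e pos -e force
python3 - <<'E'
from h import *
print(angle(2.8))
E
```

```text
eef_pos: [566.1, -7.4, 122.0]
tcp_rot: [3.142, -0.001, 0.436]
contact_force: [1.3, 0.8, 0.4]
opening: 0.001
grasp_force: 0.0
eef_pos: [578.8, -3.9, 122.0]
tcp_rot: [-3.142, 0.0, 0.636]
contact_force: [-4.9, -4.6, 3.2]
opening: 0.0
grasp_force: 3.4
[2.36, 2.364, 2.358, 2.333, 2.421, 2.396, 2.378]
eef_pos: [590.7, 1.1, 121.9]
tcp_rot: [3.141, 0.001, 0.836]
contact_force: [-0.8, -6.3, 0.0]
opening: -0.002
grasp_force: 2.9
eef_pos: [601.9, 10.1, 122.0]
tcp_rot: [3.141, -0.0, 1.035]
contact_force: [-0.2, -3.0, 0.6]
opening: 0.0
grasp_force: 0.9
[2.774, 2.763, 2.742, 2.773, 2.802, 2.802, 2.792]
```

```bash
python3 -m crank '[[0.0026,0.0007,0,0,0,-0.04,1],[0.0053,0.0012,0,0,0,-0.08,1],[0.0079,0.0017,0,0,0,-0.12,1],[0.0106,0.002,0,0,0,-0.16,1],[0.0133,0.0023,0,0,0,-0.2,1]]' | grep -A1 -e pos -e force
python3 -m crank '[[0.0026,0.0007,0,0,0,-0.04,1],[0.0053,0.0012,0,0,0,-0.08,1],[0.0079,0.0017,0,0,0,-0.12,1],[0.0106,0.002,0,0,0,-0.16,1],[0.0133,0.0023,0,0,0,-0.2,1]]' | grep -A1 -e pos -e force
python3 - <<'E'
from h import *
print(angle(3.15))
E
python3 -m crank '[[0.0026,0.0007,0,0,0,-0.04,1],[0.0053,0.0012,0,0,0,-0.08,1],[0.0079,0.0017,0,0,0,-0.12,1],[0.0106,0.002,0,0,0,-0.16,1],[0.0133,0.0023,0,0,0,-0.2,1]]' | grep -A1 -e pos -e force
python3 - <<'E'
from h import *
print(angle(3.35), r.sense()["qpos"])
E
```

```text
eef_pos: [610.3, 20.9, 121.9]
tcp_rot: [3.142, -0.0, 1.235]
contact_force: [-0.4, 0.5, 0.0]
opening: -0.001
grasp_force: 0.0
eef_pos: [616.6, 31.9, 121.9]
tcp_rot: [-3.141, 0.001, 1.436]
contact_force: [-0.8, -7.5, 2.1]
opening: 0.003
grasp_force: 3.4
[3.166, 3.148, 3.238, 3.161, 3.208, 3.215]
eef_pos: [621.3, 44.8, 121.9]
tcp_rot: [3.141, 0.001, 1.635]
contact_force: [1.3, -4.4, -1.5]
opening: -0.001
grasp_force: 2.3
[3.357, 3.363, 3.431, 3.373, 3.467, 3.407] [ 7.04712288e-02  4.91267413e-01  1.73952402e+00 -2.07629537e-04
  9.09808749e-01  6.51962728e-03]
```

```bash
python3 -m crank '[[0.0026,0.0007,0,0,0,-0.04,1],[0.0053,0.0012,0,0,0,-0.08,1],[0.0079,0.0017,0,0,0,-0.12,1],[0.0106,0.002,0,0,0,-0.16,1],[0.0133,0.0023,0,0,0,-0.2,1]]' | grep -A1 -e pos -e force
python3 - <<'E'
from h import *
print(angle(3.6))
E
python3 -m crank '[[0.0013,0.0004,0,0,0,-0.02,1],[0.0026,0.0007,0,0,0,-0.04,1],[0.004,0.001,0,0,0,-0.06,1],[0.004,0.001,0,0,0,-0.06,1],[0.004,0.001,0,0,0,-0.06,1]]' | grep -A1 -e pos -e force
python3 - <<'E'
from h import *
print(angle(3.8))
E
```

```text
eef_pos: [622.6, 59.0, 122.0]
tcp_rot: [3.141, -0.0, 1.835]
contact_force: [-0.0, 0.6, 0.1]
opening: -0.001
grasp_force: 0.4
[3.626, 3.593, 3.632, 3.601, 3.711, 3.671, 3.627]
eef_pos: [622.2, 63.0, 121.9]
tcp_rot: [-3.142, -0.0, 1.896]
contact_force: [-0.3, -0.3, 0.6]
opening: -0.0
grasp_force: 0.0
[3.908, 3.897, 3.94, 3.859, 3.992, 3.912, 3.959]
```

All the caps now read about 3.92, so the turret has snapped into the fourth click. I'll back off, lift, and move over the press spot.

```bash
python3 -m crank '[[-0.005,0,0,0,0,0,1],[-0.012,0,0,0,0,0,1],[-0.012,0,-0.03,0,0,0,1],[-0.012,0,-0.06,0,0,0,1],[-0.012,0,-0.09,0,0,0,1]]' | grep -A1 -e pos -e force
python3 - <<'E'
from h import *
a=angle(3.92); print(a)
psi=2.926+np.mean(a)-3.927; print(psi)
s=r.sense(); sp=C+65*np.array([np.cos(psi),np.sin(psi)]); print(sp)
plan(s["eef_pos"],s["tcp_rot"][2],np.r_[sp,s["eef_pos"][2]],0,1)
E
```

```text
eef_pos: [626.1, 50.8, 212.7]
tcp_rot: [-3.141, 0.0, 1.896]
contact_force: [-0.1, 1.0, 0.3]
opening: -0.001
grasp_force: 0.0
[3.909, 3.884, 3.934, 3.878, 3.976, 3.915, 3.961]
2.9214285714285713
[491.56899414  73.49533359]
call 0 dx 0.0651 dy -0.1228 dz -0.0000 az 0.000
```

```bash
python3 -m crank '[[0.013,-0.0245,0,0,0,0,1],[0.026,-0.049,0,0,0,0,1],[0.039,-0.0735,0,0,0,0,1],[0.052,-0.098,0,0,0,0,1],[0.065,-0.1228,0,0,0,0,1]]' | grep -A1 -e pos -e force
python3 -m crank '[[0,0,0.02,0,0,0,1],[0,0,0.04,0,0,0,1],[0,0,0.06,0,0,0,1],[0,0,0.077,0,0,0,1],[0,0,0.077,0,0,0,1]]' | grep -A1 -e pos -e force
python3 - <<'E'
from h import *
t=cams.grab_frame("top");s=cams.grab_frame("side"); P=model(C,2.921,3.927)
crop(t,253,213,95,95,4,"pics/a.png",P); crop(s,245,180,110,95,4,"pics/b.png",P)
o=np.hstack([cv2.imread("pics/a.png"),cv2.imread("pics/b.png")[:,:420]]); cv2.imwrite("pics/f1.png",o); print(o.shape, r.sense()["eef_pos"])
E
```

```text
eef_pos: [487.7, 73.5, 211.2]
tcp_rot: [-3.141, -0.0, 1.896]
contact_force: [0.3, 0.6, 0.7]
opening: 0.001
grasp_force: 0.0
eef_pos: [487.3, 73.2, 132.6]
tcp_rot: [-3.137, -0.001, 1.896]
contact_force: [-0.3, 0.5, 0.0]
opening: 0.0
grasp_force: 0.0
(380, 800, 3) [488.79754273  73.53084066 134.69208704]
```

View pics/f1.png

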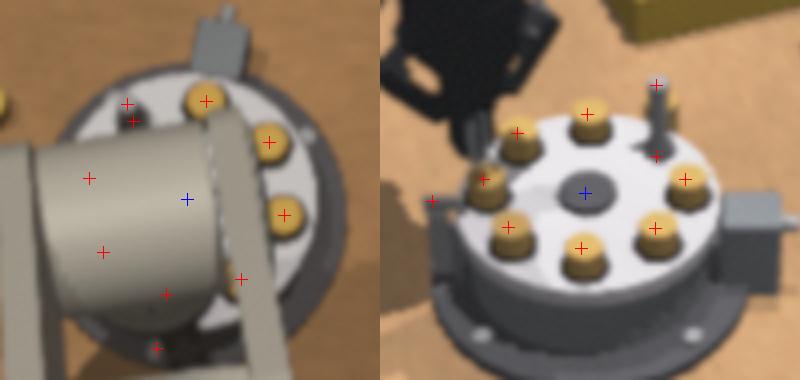

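The post stands at the far left, on its fourth-click marker. In the side view the fingertips at about (480,160) are right over cap_5 at (484,180). I'll descend to contact slowly.

```bash
python3 -m crank '[[0,0,0.005,0,0,0,1],[0,0,0.01,0,0,0,1],[0,0,0.014,0,0,0,1],[0,0,0.016,0,0,0,1],[0,0,0.017,0,0,0,1]]' | grep -A1 -e pos -e force
python3 -m crank '[[0,0,0.001,0,0,0,1],[0,0,0.002,0,0,0,1],[0,0,0.003,0,0,0,1],[0,0,0.004,0,0,0,1],[0,0,0.005,0,0,0,1]]' | grep -A1 -e pos -e force
python3 -m crank '[[0,0,0.0005,0,0,0,1],[0,0,0.001,0,0,0,1],[0,0,0.0015,0,0,0,1],[0,0,0.002,0,0,0,1],[0,0,0.0025,0,0,0,1]]' | grep -A1 -e pos -e force
```

```text
eef_pos: [488.9, 73.8, 117.7]
tcp_rot: [-3.141, -0.0, 1.897]
contact_force: [-0.3, -0.0, 0.1]
opening: -0.001
grasp_force: 0.0
eef_pos: [489.0, 73.8, 113.1]
tcp_rot: [3.141, 0.0, 1.897]
contact_force: [-1.1, 0.4, 3.5]
opening: 0.002
grasp_force: 2.2
eef_pos: [489.0, 73.8, 110.4]
tcp_rot: [3.141, 0.0, 1.897]
contact_force: [-0.9, 0.2, 4.7]
opening: -0.003
grasp_force: 2.2
```

```bash
python3 -m crank '[[0,0,0.0005,0,0,0,1],[0,0,0.001,0,0,0,1],[0,0,0.0015,0,0,0,1],[0,0,0.002,0,0,0,1],[0,0,0.0022,0,0,0,1]]' | grep -A1 -e pos -e force
```

```text
eef_pos: [489.0, 73.8, 108.1]
tcp_rot: [3.142, 0.0, 1.897]
contact_force: [-0.2, 0.2, 4.7]
opening: 0.003
grasp_force: 2.2
```

```bash
python3 -m crank '[[0,0,0.0005,0,0,0,1],[0,0,0.001,0,0,0,1],[0,0,0.0015,0,0,0,1],[0,0,0.002,0,0,0,1],[0,0,0.0022,0,0,0,1]]' | grep -A1 -e pos -e force
```

```text
eef_pos: [489.0, 73.8, 105.9]
tcp_rot: [3.141, 0.0, 1.897]
contact_force: [-0.1, 0.9, 4.3]
opening: -0.001
grasp_force: 2.2
```

```bash
python3 -m crank '[[0,0,0.0005,0,0,0,1],[0,0,0.001,0,0,0,1],[0,0,0.0015,0,0,0,1],[0,0,0.002,0,0,0,1],[0,0,0.0022,0,0,0,1]]' | grep -A1 -e pos -e force
```

```text
eef_pos: [489.0, 73.8, 103.9]
tcp_rot: [3.142, 0.0, 1.897]
contact_force: [-1.1, 0.1, 9.6]
opening: -0.003
grasp_force: 4.2
```

The anvil is met, with 9.6 N and rising. A touch more, then hold.

```bash
python3 -m crank '[[0,0,0.0003,0,0,0,1],[0,0,0.0006,0,0,0,1],[0,0,0.0006,0,0,0,1],[0,0,0.0006,0,0,0,1],[0,0,0.0006,0,0,0,1]]' | grep -A1 -e pos -e force
```

```text
eef_pos: [489.0, 73.8, 103.5]
tcp_rot: [3.141, 0.0, 1.897]
contact_force: [-1.7, -0.5, 9.8]
opening: -0.0
grasp_force: 4.4
```

```bash
python3 -m crank '[[0,0,0.0002,0,0,0,1],[0,0,0.0004,0,0,0,1],[0,0,0.0004,0,0,0,1],[0,0,0.0004,0,0,0,1],[0,0,0.0004,0,0,0,1]]' | grep -A1 -e pos -e force
python3 -m crank '[[0,0,0,0,0,0,1],[0,0,0,0,0,0,1],[0,0,0,0,0,0,1],[0,0,0,0,0,0,1],[0,0,0,0,0,0,1]]' | grep -A1 -e pos -e force
python3 -m crank '[[0,0,0,0,0,0,1],[0,0,0,0,0,0,1],[0,0,0,0,0,0,1],[0,0,0,0,0,0,1],[0,0,0,0,0,0,1]]' | grep -A1 -e pos -e force
```

```text
eef_pos: [489.1, 73.8, 103.2]
tcp_rot: [3.141, 0.0, 1.897]
contact_force: [-2.2, -0.0, 10.3]
opening: 0.002
grasp_force: 5.3
eef_pos: [489.1, 73.8, 103.2]
tcp_rot: [3.141, 0.0, 1.897]
contact_force: [-1.9, -1.2, 10.5]
opening: -0.001
grasp_force: 5.3
eef_pos: [489.0, 73.8, 103.2]
tcp_rot: [3.141, 0.0, 1.897]
contact_force: [-2.3, -0.1, 10.4]
opening: 0.004
grasp_force: 5.3
```

```bash
python3 -m crank '[[0,0,0.0003,0,0,0,1],[0,0,0.0006,0,0,0,1],[0,0,0.0006,0,0,0,1],[0,0,0.0006,0,0,0,1],[0,0,0.0006,0,0,0,1]]' | grep -A1 -e pos -e force
python3 -m crank '[[0,0,0,0,0,0,1],[0,0,0,0,0,0,1],[0,0,0,0,0,0,1],[0,0,0,0,0,0,1],[0,0,0,0,0,0,1]]' | grep -A1 -e pos -e force
python3 -m crank '[[0,0,0,0,0,0,1],[0,0,0,0,0,0,1],[0,0,0,0,0,0,1],[0,0,0,0,0,0,1],[0,0,0,0,0,0,1]]' | grep -A1 -e pos -e force
```

```text
eef_pos: [489.1, 73.8, 102.7]
tcp_rot: [3.141, 0.0, 1.897]
contact_force: [-2.4, -0.4, 11.8]
opening: -0.001
grasp_force: 6.1
eef_pos: [489.1, 73.8, 102.7]
tcp_rot: [3.141, 0.0, 1.897]
contact_force: [-3.0, 0.0, 12.2]
opening: -0.001
grasp_force: 6.1
eef_pos: [489.1, 73.8, 102.7]
tcp_rot: [3.141, 0.0, 1.897]
contact_force: [-2.7, -0.5, 12.0]
opening: 0.0
grasp_force: 6.1
```

Held at 12 N for over a second, so I'll let go straight up and check.

```bash
python3 -m crank '[[0,0,-0.001,0,0,0,1],[0,0,-0.003,0,0,0,1],[0,0,-0.008,0,0,0,1],[0,0,-0.02,0,0,0,1],[0,0,-0.04,0,0,0,1]]' | grep -A1 -e pos -e force
python3 -m crank '[[0,0,-0.03,0,0,0,1],[0,0,-0.06,0,0,0,1],[0,0,-0.09,0,0,0,1],[0,0,-0.09,0,0,0,1],[0,0,-0.09,0,0,0,1]]'
python3 - <<'E'
from h import *
print(angle(3.92))
crop(cams.grab_frame("side"),220,170,160,120,5,"pics/g1.png",model(C,2.921,3.927))
E
```

```text
eef_pos: [488.1, 73.7, 142.3]
tcp_rot: [-3.139, -0.0, 1.897]
contact_force: [0.1, 0.1, -0.2]
opening: 0.0
grasp_force: 0.0
clock: 21.8
eef_pos: [489.2, 73.8, 233.2]
tcp_rot: [3.14, 0.0, 1.897]
contact_force: [0.2, -0.9, -0.5]
opening: -0.002
grasp_force: 0.0
[3.905, 3.922, 3.898, 3.9, 3.863, 4.11, 3.996, 3.912, 3.962]
```

View pics/g1.png

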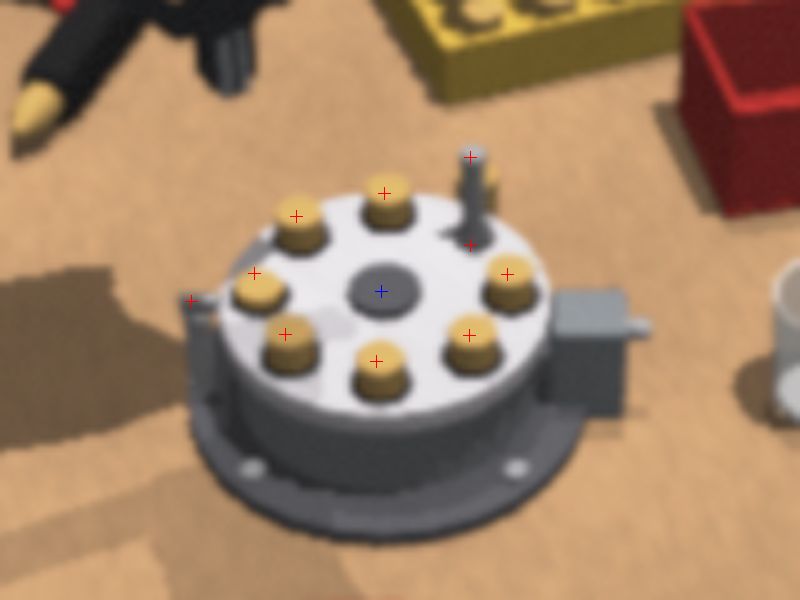

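The cap at the pointer (260,288) is pressed well below its marker, and the other six stand proud. The post is on its fourth-click marker at (472,155), and the fingers are clear.

```bash
python3 -c "from rig import sign_off; print(sign_off())"
```

```text
the job is handed in; nothing more can be done
None
```

I turned the turret to its fourth click, held cap_5 on the anvil at about 12 N for over a second, backed the arm clear and handed the job in at about 22 s; the last picture shows the other six caps standing proud, and no verdict was returned.

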